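Take the snap-in vent cover off the bench air cleaner

TASK

Take the vent cover off the small sloping air cleaner: press the release tab at its low front edge right in until the cover's near edge springs up, then swing that edge well up while the far edge is still hooked under the lip, and only then draw the cover off towards you. Lay it gently, flat and with its grip fin upward, in the middle of the cork mat and let go of it. Leave the two loose cardboard boxes at its left where they are.

Things in the scene. Friction and masses are not known exactly. Their poses are not given: they have to be found in the camera images.
- air_cleaner: Fixed wedge-shaped grey housing, 150 (x) x 114 (y) mm, 155 mm high at its back. Origin: middle of the footprint, on the counter; x to its high back, y to its left, z up. Its low front faces -x. The vent face, with the cover in it, rises towards +x at 35 degrees (0.611 rad).
- vent_face (a point): Frame of the housing's sloping face: x up the slope, y left, z square out of it; origin at (-42, 0, 64) mm in the housing, where the middle of the seated cover's near edge (underside) lies. Side rims 94 mm apart, tops at z=16 mm; stops equally high at both near corners (x -6 to -1 mm), the middle 54 mm between them open for the tab.
- release_tab (a joint): Sprung tab, rad: 0 at rest, 0.30 pressed home. Pushed along -z of vent_face it tips about the line x=2, z=-16 mm; its nose, over the cover's near edge by 3.5 mm, moves towards -x and frees the cover at 0.14 to 0.22. Takes 6 to 10 N at the ridges; springs back. Spring pins then lift the cover's near edge about 15 mm, above the nose, and hold it there.
- tab_pad (a point): Top of the middle of three cross ridges on the tab's black pad, where to press: at x=-28, z=10.5 mm of vent_face at rest; goes in about 9 mm when pressed home. The pad is 42 mm wide (y) and reaches from x=-40 mm to the cover's near edge; the deck under it is at z=-10 mm.
- vent_cover: Loose grey slotted cover, about 0.11 kg: plate 120 (x) x 90 (y) x 4 mm with a grip fin on top and two hooks on its far (+x) edge. Origin: middle of the plate's underside; seated, it is at x=60, z=0 of vent_face with the same axes. It swings about its far edge (x=120 mm there); swung up 35 degrees it is level, and drawn 10 mm along its own -x it is free.
- cover_fin (a point): Middle of the top of the cover's grip fin: 70 mm long along the cover's y, 12 mm thick along its x, rising 26 mm above the plate (top 30 mm above the plate's underside), 20 mm to the -x side of the cover's origin. To be pinched on its near and far faces with the tool square to the plate.
- cover_hooks (a point): Point midway between the tips of the cover's two hooks (each 16 mm wide, 9 mm long, 4 mm thick, in the plane of the plate), 69 mm along the cover's +x from its origin; seated, they reach about 7 mm under the lip.
- lip (a point): Middle of the near edge of the lip that crosses the top of the vent face over the hooks: at x=122, z=4 mm of vent_face; the lip's underside is at z=6.5 mm, its top at 16 mm.
- mat: Fixed brown cork mat, 190 (x) x 160 (y) x 4 mm, to the right of the air cleaner; origin in the middle of its underside, on the counter.
- relay_box: Loose small cardboard box 41 x 50 x 36 mm to the left of the air cleaner, origin under its middle; to be left alone.
- filter_box: Loose cardboard box 69 x 68 x 85 mm further to the left, origin under its middle; to be left alone.
Not all that is in view belongs to the job. Of the things that look like the vent_cover, the larger one is meant.

How it is judged (in metres and radians):
On the way, in this order (a step that is already met when the one before it is completed fails the run):
1. the release tab is pressed in (beyond 0.13 rad) (value of joint release_tab above 0.13 rad).
2. the cover is swung up at least 10 degrees from its seat with its hooks still under the lip (hook tips within 15 mm of the lip's edge) (angle between vent_cover's own z axis and vertical below 0.43 rad and distance between cover_hooks and lip below 0.015 m).
At the end, for the whole second after the job is handed in: The cover lies at rest, flat (within 0.08 rad) and fin upward, on the mat, its middle within 35 mm of the mat's middle (angle between vent_cover's own z axis and vertical below 0.08 rad and horizontal distance between vent_cover and mat below 0.035 m and contact force between vent_cover and mat above 0.2 N and linear speed of vent_cover below 0.02 m/s); the robot touches nothing.
It fails at once if the cover is dropped or thrown (moves faster than 0.7 m/s while the fingers do not touch it) (contact force between the fingers and vent_cover below 0.01 N and linear speed of vent_cover above 0.7 m/s).
It fails at once if the small box is moved more than 30 mm (distance of relay_box from where it was at the start of the episode above 0.03 m).
It fails at once if the tall box is moved more than 30 mm (distance of filter_box from where it was at the start of the episode above 0.03 m).
It also fails if it takes over 45 s, if anything falls off the work surface, if the arm or the gripper's body presses on something with over 40 N, if the wrist force passes 120 N, or if a joint passes its speed limit or range.

ROBOT

A 7-joint arm with a two-finger parallel gripper is mounted at the origin on the work surface; the furniture and walls round the work are solid. World frame = base frame: x ahead of the robot, y to its left, z up, the work surface at z = 0. Lengths are in mm, angles in degrees, forces in N, time in s.
With the tool pointing down it reaches from about 425 to 925 mm from the base axis. Payload 6.8 kg.
Tool frame: the origin (TCP) lies at the very end of the fingers, on their centre line; the grasp point (between the pads) lies 19 mm behind it; z points along the fingers, y is the line along which they close (so a half turn about z gives the same grasp; the last joint's range is limited). The gripper opens to 88 mm and grips with 3 to 60 N. Pads are 20 mm wide; open, the fingers measure 115 mm over their backs; the gripper's body (75 mm by 178 mm) begins 61 mm behind the grasp point.
Start: joints at [38.612, 27.33, 1.283, 89.118, -0.659, 63.558, -4.761], TCP at [478.934, -475.679, 185.164] pointing down, gripper open.
Joint ranges: [-169.35, 169.35], [-19.33, 120.38], [-80.79, 83.38], [13.8, 139.57], [-78.32, 258.32], [9.67, 109.79], [-169.56, 169.56]. Speed limits (degrees/s): [136.94, 136.94, 180, 180, 180, 180, 180].

INTERFACE

Orientations are given as a 3x3 rotation matrix whose columns are the frame's x, y, z axes.
In Python, from station import bot, planner, sensors, optics, workorder gives the robot as it stands. The module is installed in compiled form; this text tells all that it offers. Calls block until the motion is done:
- bot.movep(position, orientation): joint-space move of the TCP to a pose.
- bot.move_straight(position, attitude=None, max_speed=150, contact_N=None): straight line of the TCP; attitude=None keeps the orientation; max_speed is the mean speed in mm/s. With contact_N (N) it stops when the force on the tool has changed by that much, and returns True; else False.
- bot.move_joints(angles): joint-space move.
- bot.grip(opening): opening from 0.0 (shut) to 1.0 (fully open); the grip force is fixed at half the most; returns when the fingers have stopped.
- bot.dwell(seconds).
- planner.ik(position, orientation): joint angles nearest the present ones, or None.
- sensors.state(): the state.
- optics.get_image(name): name is "side" or "top"; returns (picture, depth): 420x560x3 uint8, blue, green, red; 420x560 float32, mm along the optical axis (not along the pixel's ray), 0 where there is no reading.
- optics.camera_info(name): a dict with "mtx" (3x3 intrinsics, pixels), "dist_coeffs" ([k1, k2, p1, p2, k3] as OpenCV has them; the pictures are not rectified), "world_from_camera" (4x4, takes a point from camera to world coordinates). Camera axes: x right, y up, looking along -z (the intrinsics and any distortion apply to the point x, -y, -z); pixel columns grow to the right and rows downward; lengths in mm; the calibration is good to about 2 mm. A picture is of the moment at which its call begins. camera_info takes no time and is no camera call.
A pose or a line that the arm cannot do raises bot.Unreachable and nothing moves.
- workorder.job_done(): hands the job in; it is judged then, once.
Trained networks look in the newest picture that a camera, given by its name, has taken for a name from the list of things; names that differ only in an ending like _2 or _b are one class to them, and where a whole thing is asked for, a point or a joint stands for the part that bears it (a point fixed in the world has none). Each returns a list of dicts, best first, with "conf" (0 to 1); they miss things now and then, are a little off and sometimes report something else, mostly with a low value. They report only what shows in the picture. A call takes as long as a camera call. They do not tell look-alikes from the thing itself.
- optics.look_for(camera, label): "point" ([x, y, z] in mm, in world coordinates, good to about 4 mm: the middle of the surface that is visible of it).
- optics.mark_of(camera, label): "point" ([x, y, z] in mm, in world coordinates, good to about 4 mm: a listed point, or the origin of a listed thing).
The state is a dict: "t": time; "joint_positions": joint angles; "qvel": joint speeds; "joint_efforts": joint torques, N m; "ee_pos": TCP position; "orientation": TCP orientation; "contact_force": force on the tool from outside, world axes, zero at the start; "torque": the same for the moment, N m; "gripper_width": opening from 0.0 (shut) to 1.0 (fully open); "gripper_force": force on a finger pad.
Only numpy, scipy, OpenCV 4.12 (cv2) and the standard library are available. Lean on these libraries where they do the work, as an engineer would, in place of code of your own. Each camera call takes 0.05 s, during which the arm holds its last target. There are 200 camera calls.

## Working session

There is one attempt and no reset: what is moved stays moved. The work goes in short steps, each a Python script; the robot and the scene stay as the last script left them, time stands still between calls to the robot, and variables do not carry over. Pictures are saved under pics/ and viewed, at most 10 in all, crops included, and the job is handed in when it is done.

```bash
mkdir -p pics
cat > h.py <<'E'
from station import bot, planner, sensors, optics, workorder
import numpy as np, cv2
def cloud(name):
    im,d=optics.get_image(name); c=optics.camera_info(name)
    v,u=np.mgrid[:420,:560]
    p=cv2.undistortPoints(np.stack([u,v],-1).reshape(-1,1,2).astype(np.float64),np.array(c["mtx"]),np.array(c["dist_coeffs"])).reshape(420,560,2)
    P=np.stack([p[...,0]*d,-p[...,1]*d,-d],-1)
    T=np.array(c["world_from_camera"]); W=P@T[:3,:3].T+T[:3,3]
    W[d==0]=np.nan
    return im,W
E
python3 - <<'E'
from h import *
ims=[]
for n in ("side","top"):
    im,W=cloud(n); cv2.imwrite(f"pics/{n}0.png",im); np.save(n+"0.npy",W)
    for l in ("air_cleaner","vent_face","tab_pad","vent_cover","cover_fin","lip","mat","relay_box","filter_box"):
        r=optics.mark_of(n,l); print(n,l,[(np.round(x["point"]).tolist(),round(x["conf"],2)) for x in r[:3]])
print(sensors.state()["t"])
E
```

```text
side air_cleaner [([484.0, -189.0, 1.0], 0.66)]
side vent_face []
side tab_pad [([384.0, -9.0, 1.0], 0.64)]
side vent_cover [([201.0, -284.0, 1.0], 0.68), ([489.0, -191.0, 96.0], 0.6)]
side cover_fin [([200.0, -295.0, 22.0], 0.84)]
side lip [([540.0, -184.0, 135.0], 0.88)]
side mat [([501.0, -393.0, -1.0], 0.69)]
side relay_box [([387.0, -12.0, -1.0], 0.91)]
side filter_box [([420.0, 106.0, -0.0], 0.79)]
top air_cleaner [([480.0, -193.0, 4.0], 0.59)]
top vent_face [([446.0, -196.0, 63.0], 0.88), ([546.0, -187.0, 140.0], 0.62)]
top tab_pad [([414.0, -200.0, 60.0], 0.48), ([452.0, -195.0, 111.0], 0.42)]
top vent_cover [([492.0, -191.0, 100.0], 0.87), ([199.0, -278.0, 0.0], 0.7)]
top cover_fin [([454.0, -194.0, 114.0], 0.97), ([200.0, -297.0, 23.0], 0.73), ([422.0, 106.0, 0.0], 0.57)]
top lip [([541.0, -188.0, 134.0], 0.56)]
top mat [([502.0, -395.0, 0.0], 0.55)]
top relay_box [([384.0, -13.0, -1.0], 0.55)]
top filter_box [([420.0, 107.0, -4.0], 0.9)]
1.0
```

View pics/top0.png

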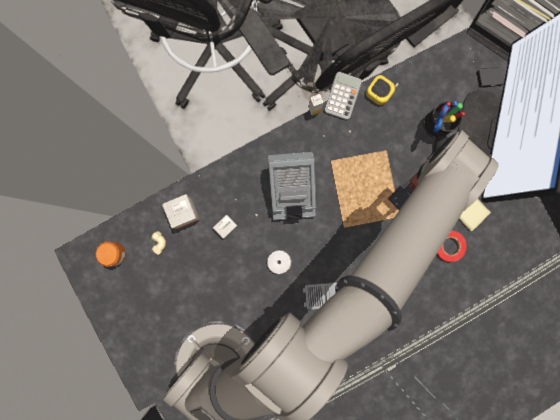

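View pics/side0.png

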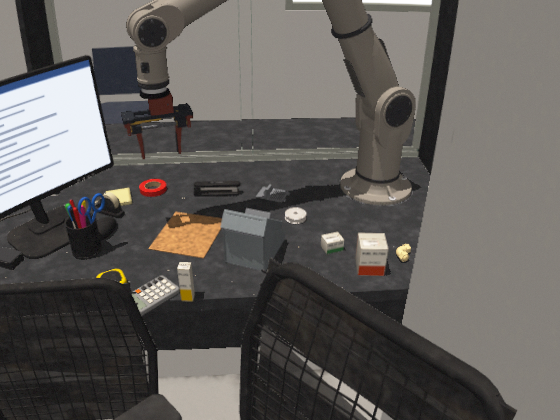

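The top picture shows the cleaner at about (293,187) with its tab towards the robot, the mat at (365,188), and a brown thing near the mat's corner at (385,210). The side picture shows that thing on the mat too, at (180,220). The look-alike cover is at (320,295). Next I fit the housing and mat from depth.

Run:
```python
from h import *
W=np.load("top0.npy"); S=np.load("side0.npy"); im=cv2.imread("pics/top0.png")
def sel(W,x0,x1,y0,y1,z0,z1):
    return (W[...,0]>x0)&(W[...,0]<x1)&(W[...,1]>y0)&(W[...,1]<y1)&(W[...,2]>z0)&(W[...,2]<z1)
m=sel(W,370,600,-275,-110,15,175)
P=W[m]; r=cv2.minAreaRect(P[:,:2].astype(np.float32)); print("housing top",r,len(P),P[:,2].max())
P2=S[sel(S,370,600,-275,-110,15,175)]; print("side",cv2.minAreaRect(P2[:,:2].astype(np.float32)),P2[:,2].max())
A=np.vstack([P,P2]); print("both",cv2.minAreaRect(A[:,:2].astype(np.float32)))
# mat by colour
h=cv2.cvtColor(im,cv2.COLOR_BGR2HSV); mm=(h[...,0]>8)&(h[...,0]<25)&(h[...,1]>90)&sel(W,350,650,-520,-270,-10,15)
print("mat",cv2.minAreaRect(W[mm][:,:2].astype(np.float32)),mm.sum(), np.nanmedian(W[mm][:,2]))
for n,Q in (("top",W),("side",S)):
    k=sel(Q,380,620,-500,-290,12,90); q=Q[k]
    if len(q): print("on mat",n,len(q),np.percentile(q,[2,50,98],axis=0).round())
# slope profile along the centreline
for a in (np.deg2rad(4.8),):
    ex=np.array([np.cos(a),np.sin(a)]); ey=np.array([-ex[1],ex[0]])
    d=P[:,:2]-[483,-191]; u=d@ex; v=d@ey
    for lo in range(-80,80,10):
        s=[(P[(u>lo)&(u<lo+10)&(v>c-6)&(v<c+6)][:,2]) for c in (-52,-30,0,30,52)]
        print(lo,[round(float(np.median(x))) if len(x) else None for x in s])
cv2.imwrite("pics/crop.png",cv2.resize(im[130:240,250:420],None,fx=4.5,fy=4.5,interpolation=cv2.INTER_CUBIC))
```

```text
housing top ((487.4801940917969, -190.35348510742188), (167.5002899169922, 114.0606460571289), 5.80364465713501) 2878 160.77723543224442
side ((493.5962829589844, -191.1275177001953), (169.3885040283203, 118.23684692382812), 6.067112445831299) 155.74239677706396
both ((490.6274719238281, -190.19058227539062), (173.58151245117188, 118.39289855957031), 5.056858062744141)
mat ((497.3179931640625, -395.493896484375), (192.3550262451172, 162.78582763671875), 11.799324989318848) 3776 3.4762185949964532
on mat top 9 [[ 408. -461.   12.]
 [ 467. -384.   13.]
 [ 578. -326.   16.]]
-80 [30, 30, 52, 32, 29]
-70 [36, 36, 60, 36, 38]
-60 [44, 42, 66, 46, 71]
-50 [78, 65, 71, 67, 82]
-40 [86, 74, 75, 75, 88]
-30 [93, 110, 111, 110, 94]
-20 [99, 105, 105, 102, 101]
-10 [107, 97, 97, 98, 109]
0 [115, 102, 103, 100, 114]
10 [122, 101, 104, 107, 122]
20 [127, 114, 114, 114, 129]
30 [135, 118, 121, 121, 137]
40 [141, 129, 127, 128, 142]
50 [150, 149, 150, 151, 152]
60 [152, 151, 152, 148, 152]
70 [137, 138, 137, 134, 136]
```

View pics/crop.png

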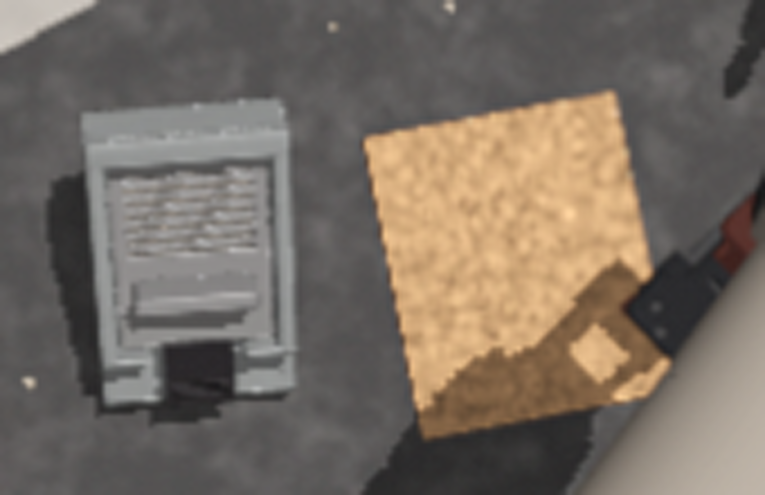

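The thing on the mat is only the gripper's shadow, so the mat is clear. Mat centre is about (499,-395). The housing is at about (484.5,-191) with yaw near 5.5°, from the rim-height fit and the network points, which agree within about 4 mm. Next I check reachability.

```bash
cat >> h.py <<'E'
C=np.array([484.5,-191,0]); YAW=np.deg2rad(5.5); S=np.deg2rad(35)
from scipy.spatial.transform import Rotation as Ro
RH=Ro.from_euler("z",YAW).as_matrix()
def RV(tilt): return RH@Ro.from_euler("y",-tilt).as_matrix()   # slope frame: x up slope
V0=C+RH@np.array([-42,0,64.]); VR=RV(S)
def vp(x,y,z): return V0+VR@np.array([x,y,z],float)
def tool(tilt,s):  # tool z = -n, tool y = s*slope x
    M=RV(tilt); z=-M[:,2]; y=s*M[:,0]; return np.column_stack([np.cross(y,z),y,z])
def toolp(tilt,s): # tool y = s*slope y
    M=RV(tilt); z=-M[:,2]; y=s*M[:,1]; return np.column_stack([np.cross(y,z),y,z])
FAR=(120,0,0)
def tcp(up,h=7,x=0,z=0):  # TCP at fin, cover swung up by 'up' rad about its far edge, then moved x (level -x drawn) & z
    return vp(*FAR)+RV(S-up)@np.array([-80,0,h],float)+RH@np.array([-x,0,z],float)
E
python3 - <<'E'
from h import *
d=np.deg2rad
for s in (1,-1):
    for n,p,R in [("press y=x",vp(-28,0,10.5),tool(S,s)),("press y=y",vp(-28,0,10.5),toolp(S,s)),("pre",vp(-28,0,60),toolp(S,s)),("pre x",vp(-28,0,60),tool(S,s)),
      ("fin",tcp(d(7.2)),tool(S-d(7.2),s)),("finhi",tcp(d(7.2),70),tool(S-d(7.2),s)),("level",tcp(S),tool(0,s)),("drawn",tcp(S,7,40),tool(0,s)),("mat",np.array([479,-398,11.]),tool(0,s))]:
        q=planner.ik(p,R); print(s,n,p.round(),None if q is None else np.round(q).tolist())
E
```

```text
1 press y=x [ 414. -198.   57.] None
1 press y=y [ 414. -198.   57.] None
1 pre [ 386. -201.   97.] None
1 pre x [ 386. -201.   97.] None
1 fin [ 467. -193.  102.] [52.0, 11.0, -28.0, 135.0, -37.0, 14.0, 65.0]
1 finhi [ 438. -196.  157.] [42.0, 1.0, -14.0, 135.0, -37.0, 25.0, 65.0]
1 level [ 461. -193.  140.] [28.0, 15.0, -15.0, 115.0, 5.0, 51.0, 17.0]
1 drawn [ 421. -197.  140.] [31.0, 12.0, -15.0, 119.0, 4.0, 50.0, 19.0]
1 mat [ 479. -398.   11.] [41.0, 34.0, -9.0, 103.0, 8.0, 43.0, 33.0]
-1 press y=x [ 414. -198.   57.] None
-1 press y=y [ 414. -198.   57.] None
-1 pre [ 386. -201.   97.] None
-1 pre x [ 386. -201.   97.] None
-1 fin [ 467. -193.  102.] [23.0, 9.0, 3.0, 136.0, -56.0, 18.0, -97.0]
-1 finhi [ 438. -196.  157.] [22.0, 0.0, 6.0, 136.0, -38.0, 25.0, -114.0]
-1 level [ 461. -193.  140.] [-3.0, 14.0, 22.0, 117.0, -7.0, 50.0, -152.0]
-1 drawn [ 421. -197.  140.] [-1.0, 11.0, 21.0, 121.0, -5.0, 49.0, -152.0]
-1 mat [ 479. -398.   11.] [15.0, 37.0, 26.0, 105.0, -23.0, 43.0, -121.0]
```

```bash
cat >> h.py <<'E'
def press(tilt,depth): return vp(-28,0,10.5-depth)-10*RV(tilt)[:,0]
E
python3 - <<'E'
from h import *
d=np.deg2rad
for t in (0,8,15,20,25):
  for s in (1,-1):
    r=[planner.ik(press(d(t),k),toolp(d(t),s)) for k in (-70,-15,0,10)]
    print(t,s,[None if q is None else np.round(q).tolist() for q in r])
E
```

```text
0 1 [[49.0, 11.0, -31.0, 125.0, 8.0, 46.0, 108.0], [46.0, 18.0, -31.0, 124.0, 14.0, 41.0, 101.0], [45.0, 20.0, -31.0, 124.0, 16.0, 40.0, 99.0], [44.0, 21.0, -31.0, 124.0, 17.0, 39.0, 97.0]]
0 -1 [[18.0, 8.0, 3.0, 127.0, -1.0, 45.0, -63.0], [16.0, 15.0, 3.0, 126.0, -1.0, 39.0, -64.0], [15.0, 17.0, 3.0, 126.0, -2.0, 37.0, -65.0], [15.0, 18.0, 3.0, 125.0, -2.0, 36.0, -65.0]]
8 1 [[53.0, 7.0, -31.0, 130.0, -0.0, 37.0, 119.0], [51.0, 15.0, -32.0, 130.0, 9.0, 31.0, 108.0], [50.0, 17.0, -32.0, 129.0, 11.0, 30.0, 105.0], [49.0, 18.0, -32.0, 129.0, 13.0, 29.0, 103.0]]
8 -1 [[24.0, 5.0, 0.0, 132.0, -7.0, 36.0, -55.0], [21.0, 12.0, 0.0, 131.0, -8.0, 30.0, -56.0], [21.0, 14.0, 1.0, 131.0, -8.0, 28.0, -56.0], [20.0, 15.0, 1.0, 131.0, -8.0, 27.0, -56.0]]
15 1 [[57.0, 5.0, -30.0, 135.0, -12.0, 29.0, 133.0], [57.0, 13.0, -34.0, 134.0, 0.0, 22.0, 119.0], [56.0, 15.0, -34.0, 134.0, 5.0, 20.0, 114.0], [55.0, 17.0, -34.0, 134.0, 7.0, 19.0, 111.0]]
15 -1 [[30.0, 3.0, -3.0, 136.0, -17.0, 29.0, -43.0], [28.0, 11.0, -4.0, 136.0, -19.0, 22.0, -43.0], [28.0, 13.0, -4.0, 135.0, -19.0, 20.0, -43.0], [28.0, 14.0, -4.0, 135.0, -20.0, 19.0, -43.0]]
20 1 [[59.0, 3.0, -28.0, 138.0, -24.0, 25.0, 147.0], [63.0, 13.0, -38.0, 137.0, -9.0, 16.0, 131.0], [61.0, 16.0, -38.0, 137.0, -4.0, 14.0, 125.0], [61.0, 17.0, -38.0, 137.0, 1.0, 12.0, 120.0]]
20 -1 [[36.0, 2.0, -5.0, 139.0, -28.0, 25.0, -30.0], [36.0, 10.0, -9.0, 139.0, -33.0, 17.0, -27.0], [37.0, 12.0, -11.0, 138.0, -34.0, 15.0, -26.0], [37.0, 14.0, -12.0, 138.0, -34.0, 13.0, -26.0]]
25 1 [None, None, None, None]
25 -1 [None, None, None, None]
```

Run:
```python
from h import *
t=np.deg2rad(8); R=toolp(t,-1)
bot.grip(0.0)
bot.movep(press(t,-70),R)
bot.move_straight(press(t,-12),R,100)
c=bot.move_straight(press(t,8),R,25,contact_N=3)
s=sensors.state(); p0=np.array(s["ee_pos"]); n=VR[:,2]
print("contact",c,"depth",(press(t,0)-p0)@n,np.round(s["contact_force"],1))
F0=np.array(s["contact_force"])
for k in range(1,6):
    c=bot.move_straight(p0-2.2*k*n,R,20,contact_N=22)
    s=sensors.state(); print(k,c,(p0-np.array(s["ee_pos"]))@n,np.round(s["contact_force"],1))
    if c: break
print(s["t"])
for nme in ("top",):
    im,W=cloud(nme); r=optics.mark_of(nme,"cover_fin"); print([(np.round(x["point"],1),round(x["conf"],2)) for x in r])
cv2.imwrite("pics/p1.png",cv2.resize(im[130:240,230:400],None,fx=4.5,fy=4.5,interpolation=cv2.INTER_CUBIC)); np.save("top1.npy",W)
```

```text
contact False depth 7.947621147121391 [ 0.1 -0.2  0.3]
1 False 2.225504478139519 [-0.4 -0.7 -0.2]
2 False 4.490492537639008 [0.3 0.  0.1]
3 False 6.689117635672601 [-0.1  0.6  1. ]
4 False 8.913446779131933 [-0.3 -0.5  0.5]
5 False 11.095852991696203 [-0.5  0.3 -0.4]
6.4917
[(array([ 454.5, -196. ,  111.8]), 0.87), (array([ 201.5, -297. ,   18.9]), 0.72)]
```

View pics/p1.png

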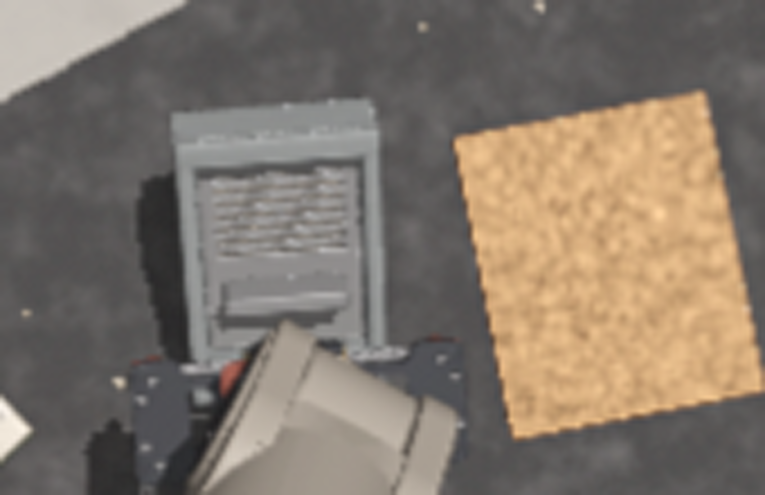

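No contact was felt although the tip is well below the estimated pad height. I check the pad profile in the earlier cloud and the state of the tool.

Run:
```python
from h import *
s=sensors.state(); print(np.round(s["ee_pos"],1),s["gripper_width"],np.round(np.array(s["orientation"]),2).tolist())
W=np.load("top0.npy"); P=W.reshape(-1,3); P=P[~np.isnan(P[:,0])]
q=(P-V0)@VR
for lo in range(-60,140,4):
    r=[q[(q[:,0]>lo)&(q[:,0]<lo+4)&(abs(q[:,1]-c)<w)&(abs(q[:,2])<45)][:,2] for c,w in ((0,12),(52,4),(-52,4))]
    print(lo+2,[(round(float(np.median(x)),1),len(x)) if len(x) else None for x in r],end="; ")
b=q[(q[:,2]>9)&(q[:,2]<22)&(q[:,0]>0)&(q[:,0]<110)]; print("\nrim y",np.percentile(b[:,1],[.5,2,98,99.5]))
```

```text
[ 414.8 -197.7   39.6] 0.009266372090730751 [[0.99, 0.1, 0.14], [0.09, -1.0, 0.01], [0.14, -0.0, -0.99]]
-58 [None, None, None]; -54 [None, None, None]; -50 [None, None, (-11.8, 2)]; -46 [None, (-9.3, 3), (-11.0, 3)]; -42 [(7.7, 3), (-8.0, 3), (-8.3, 2)]; -38 [(9.1, 12), (-9.1, 3), (-8.4, 3)]; -34 [(8.8, 9), (-7.3, 5), (-10.4, 5)]; -30 [(11.3, 12), (-8.3, 4), (-6.8, 4)]; -26 [(10.1, 13), (-8.8, 3), (-7.4, 3)]; -22 [(11.0, 9), (-5.9, 1), (-7.4, 2)]; -18 [(9.4, 15), None, None]; -14 [(9.1, 12), None, None]; -10 [(9.3, 10), (10.7, 1), None]; -6 [(10.1, 13), (16.4, 3), (14.7, 4)]; -2 [(9.1, 12), (17.6, 4), (15.4, 3)]; 2 [(7.1, 17), (16.2, 4), (15.5, 4)]; 6 [(5.3, 17), (17.1, 3), (16.0, 5)]; 10 [(3.4, 11), (16.1, 3), (17.0, 2)]; 14 [(4.4, 9), (18.4, 5), (17.2, 6)]; 18 [(8.8, 7), (17.5, 5), (15.3, 4)]; 22 [(10.9, 2), (17.7, 5), (15.0, 3)]; 26 [None, (16.3, 4), (17.0, 4)]; 30 [None, (14.5, 3), (14.4, 5)]; 34 [(30.3, 7), (15.9, 4), (14.2, 4)]; 38 [(30.9, 13), (16.6, 5), (14.6, 4)]; 42 [(22.0, 37), (15.4, 5), (15.4, 4)]; 46 [(11.6, 41), (18.5, 2), (15.0, 4)]; 50 [(5.4, 15), (17.0, 6), (15.8, 
[... 213 characters left out ...]
4, 3), (18.1, 3)]; 78 [(-9.0, 12), (16.1, 3), (15.3, 7)]; 82 [(4.2, 14), (17.0, 5), (16.9, 5)]; 86 [(3.0, 13), (15.5, 7), (16.1, 4)]; 90 [(1.8, 14), (14.8, 5), (17.6, 4)]; 94 [(4.4, 9), (17.6, 4), (15.9, 4)]; 98 [(3.4, 14), (17.0, 4), (14.9, 5)]; 102 [(3.6, 4), (17.9, 5), (14.8, 2)]; 106 [(4.6, 14), (15.6, 4), (16.6, 6)]; 110 [(3.4, 13), (19.3, 2), (16.2, 5)]; 114 [(3.2, 10), (17.8, 6), (14.5, 3)]; 118 [(5.4, 1), (17.7, 4), (15.1, 6)]; 122 [(14.3, 8), (15.9, 7), (15.2, 3)]; 126 [(16.9, 13), (15.2, 4), (15.8, 4)]; 130 [(16.8, 16), (16.8, 4), (15.0, 5)]; 134 [(-3.3, 44), (0.4, 15), (-6.1, 8)]; 138 [(-1.2, 42), (-2.8, 14), (2.1, 18)]; 
rim y [-56.53432706 -55.59036789 754.97629959 758.50666054]
```

Run:
```python
from h import *
P=np.load("top1.npy").reshape(-1,3); P=P[~np.isnan(P[:,0])]; q=(P-V0)@VR
for lo in range(0,120,8):
    x=q[(q[:,0]>lo)&(q[:,0]<lo+8)&(abs(q[:,1])<40)&(abs(q[:,2])<60)][:,2]; print(lo+4,round(float(np.median(x)),1) if len(x) else None,end="; ")
F=[]
for i in range(10): bot.dwell(.02); F.append(sensors.state()["contact_force"])
print("\nF",np.mean(F,0))
im,_=optics.get_image("side"); cv2.imwrite("pics/s1.png",cv2.resize(im[120:280,190:400],None,fx=3.7,fy=3.7,interpolation=cv2.INTER_CUBIC))
```

```text
4 5.3; 12 5.1; 20 6.6; 28 6.8; 36 29.7; 44 15.5; 52 4.0; 60 3.6; 68 3.7; 76 2.6; 84 3.3; 92 3.6; 100 3.4; 108 3.5; 116 5.0; 
F [ 0.01866919 -0.08502051  0.09244029]
```

View pics/s1.png

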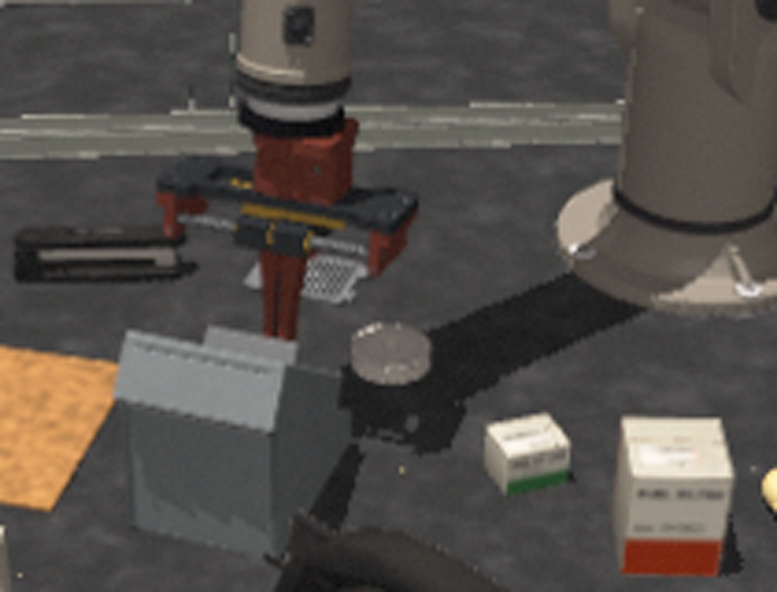

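The side picture shows the closed slim fingers behind the fin, around (280,330). The cover is still seated. I compare the fingers' measured position with the reported TCP.

Run:
```python
from h import *
s=sensors.state(); p=np.array(s["ee_pos"]); R=np.array(s["orientation"])
for n in ("side","top"):
    im,W=cloud(n); P=W.reshape(-1,3); B=im.reshape(-1,3).astype(int); ok=~np.isnan(P[:,0]); P=P[ok];B=B[ok]
    q=(P-p)@R
    m=(abs(q[:,0])<40)&(abs(q[:,1])<40)&(q[:,2]>-75)&(q[:,2]<10)&(B[:,2]>1.6*B[:,1])
    print(n,m.sum())
    for lo in range(-75,10,6):
        k=m&(q[:,2]>=lo)&(q[:,2]<lo+6)
        if k.sum(): print(lo+3,k.sum(),"x",np.percentile(q[k,0],[5,50,95]).round(1),"y",np.percentile(q[k,1],[5,50,95]).round(1))
v=(p-V0)@VR; print("tcp in vent",v)
r=optics.mark_of("top","tab_pad"); print([(np.round((np.array(x["point"])-V0)@VR,1),round(x["conf"],2)) for x in r])
```

```text
side 73
-72 18 x [-0.4 11.7 15. ] y [-10.6  -5.9   7.2]
-66 14 x [ 4.1 12.5 16.1] y [-9.5 -4.9  6.9]
-60 12 x [ 0.5 11.4 16.7] y [-8.7 -3.   3.9]
-54 18 x [-2.2 12.9 16.3] y [-9.8 -5.9  6.5]
-48 8 x [ 6.  10.4 13.2] y [-7.8  3.5  8.4]
-42 3 x [-7.6 -5.   0.9] y [-7.8 -7.4 -6.7]
top 0
tcp in vent [-3.69592211e+01 -2.15881911e-02 -3.86492420e+00]
[]
```

Run:
```python
from h import *
t=np.deg2rad(8); R=toolp(t,-1)
e0=np.array(sensors.state()["joint_efforts"])
for k in (14,9,4,-1,-20,-60):
    bot.move_straight(press(t,k),R,60); s=sensors.state(); print(k,np.round(s["contact_force"],1),np.round(np.array(s["joint_efforts"])-e0,1), np.round((np.array(s["ee_pos"])-V0)@VR,1))
p=np.array(s["ee_pos"]); bot.movep([430,-380,200],R)
im,W=cloud("top"); np.save("top2.npy",W); q=((W-V0)@VR).reshape(-1,3)
for lo in range(-60,30,4):
    x=q[(q[:,0]>lo)&(q[:,0]<lo+4)&(abs(q[:,1])<12)&(abs(q[:,2])<45)][:,2]; print(lo+2,round(float(np.median(x)),1) if len(x) else None,len(x),end="; ")
cv2.imwrite("pics/t2.png",cv2.resize(im[140:230,250:350],None,fx=6,fy=6,interpolation=cv2.INTER_CUBIC)); print(sensors.state()["t"])
```

```text
14 [ 0.2 -0.1 -0. ] [ 0.   0.4  0.  -0.2  0.   0.   0. ] [-36.8  -0.1   1.3]
9 [-0.7 -0.6  0.2] [ 0.1  0.9  0.  -0.4  0.   0.1  0. ] [-36.8  -0.1   6.3]
4 [ 0.9  0.  -0.7] [ 0.1  1.4 -0.  -0.7 -0.   0.1  0. ] [-36.8  -0.1  11.3]
-1 [0.2 0.6 0.3] [ 0.1  1.9 -0.  -0.9 -0.   0.1  0. ] [-36.8  -0.1  16.3]
-20 [0.9 0.4 0. ] [ 0.1  3.7 -0.1 -1.8 -0.   0.   0. ] [-36.6  -0.2  35.3]
-60 [-1.   0.1 -0.2] [ 0.1  7.8 -0.2 -3.8 -0.1  0.   0. ] [-36.8   0.   75. ]
-58 None 0; -54 None 0; -50 None 0; -46 None 0; -42 8.0 5; -38 8.7 10; -34 10.9 8; -30 10.2 16; -26 9.4 10; -22 9.2 13; -18 10.0 10; -14 9.3 13; -10 10.1 10; -6 8.9 14; -2 8.4 13; 2 8.0 20; 6 6.8 9; 10 6.1 15; 14 4.4 8; 18 5.5 8; 22 8.6 3; 26 None 0; 30 None 0; 10.1417
```

View pics/t2.png

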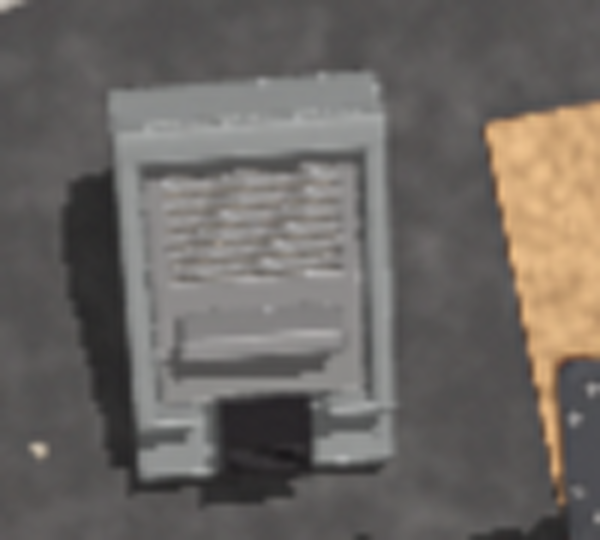

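The tab, pad and cover are unchanged. The torques were smooth, so the fingers touched nothing. I check where the fingers really end relative to the TCP, now that they are in plain view.

Run:
```python
from h import *
s=sensors.state(); p=np.array(s["ee_pos"]); R=np.array(s["orientation"]); print(p.round(1))
im,W=cloud("side"); q=((W-p)@R)
m=(abs(q[...,0])<40)&(abs(q[...,1])<60)&(q[...,2]>-110)&(q[...,2]<40)
for lo in range(-110,40,6):
    k=m&(q[...,2]>=lo)&(q[...,2]<lo+6)
    if k.sum(): print(lo+3,k.sum(),"x",np.percentile(q[k][:,0],[2,50,98]).round(1),"y",np.percentile(q[k][:,1],[2,50,98]).round(1),im[k].mean(0).round())
v,u=np.nonzero(m); v0,v1,u0,u1=v.min()-25,v.max()+40,u.min()-25,u.max()+25
print(v0,v1,u0,u1); c=im[v0:v1,u0:u1]; f=min(780/c.shape[1],580/c.shape[0]); cv2.imwrite("pics/s2.png",cv2.resize(c,None,fx=f,fy=f,interpolation=cv2.INTER_CUBIC)); print(f)
```

```text
[ 429.5 -377.6  198.6]
-107 30 x [ 0.6 12.6 16.1] y [-16.5  -3.8  13. ] [29. 35. 68.]
-101 28 x [-10.7  10.7  14.1] y [-15.3  -4.4  12.8] [29. 34. 66.]
-95 29 x [-5.  10.1 16.9] y [-14.2  -4.3  13.3] [28. 34. 66.]
-89 24 x [-8.9  9.6 13.9] y [-13.5  -5.2  14.1] [29. 34. 63.]
-83 30 x [-7.9  9.9 13.8] y [-12.7  -3.2  11.8] [29. 33. 64.]
-77 27 x [-7.6 11.5 17.7] y [-12.3  -4.9   9.6] [29. 34. 65.]
-71 21 x [-7.8 10.6 15.9] y [-11.6  -4.5   9.4] [29. 34. 64.]
-65 21 x [-4.5 10.1 16.3] y [-11.7  -4.2   9.1] [29. 33. 61.]
-59 21 x [-10.8  10.1  14.4] y [-10.5  -4.9   6.5] [28. 31. 60.]
-53 21 x [-8.8 10.5 14.9] y [-9.4 -5.3  8.5] [29. 34. 64.]
-47 22 x [-7.8  9.7 16.5] y [-10.7  -5.9   7. ] [32. 37. 70.]
-41 20 x [-9.3  8.3 15.1] y [-10.1  -2.2   8. ] [37. 41. 73.]
-35 3 x [ 6.5 11.2 12. ] y [-7.1 -4.7  3.8] [57. 61. 81.]
98 190 170 234
6.304347826086956
```

View pics/s2.png

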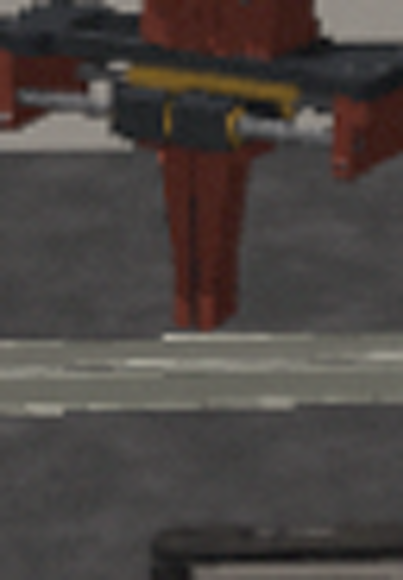

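The picture shows the closed fingers ending at about (205,327). The cloud puts that end about 37 mm short of the reported TCP, while sideways it agrees. So the real fingertip is about 37 mm behind the reported TCP. I correct for it and let contact with the pad refine the figure.

```bash
cat >> h.py <<'E'
OFF=37.0
def cmd(tip,R,off=None): return np.asarray(tip,float)+(OFF if off is None else off)*R[:,2]
E
python3 - <<'E'
from h import *
t=np.deg2rad(8); R=toolp(t,-1); n=VR[:,2]
print([planner.ik(cmd(press(t,k),R),R) is not None for k in (-70,-12,0,12)])
bot.movep(cmd(press(t,-60),R),R)
bot.move_straight(cmd(press(t,-10),R),R,120)
c=bot.move_straight(cmd(press(t,8),R),R,25,contact_N=4)
s=sensors.state(); p0=np.array(s["ee_pos"]); print("contact",c,"depth",(cmd(press(t,0),R)-p0)@n,np.round(s["contact_force"],1))
if c:
    for k in (3,6,8,10,12):
        c=bot.move_straight(p0-k*n,R,25,contact_N=25)
        s=sensors.state(); print(k,c,round((p0-np.array(s["ee_pos"]))@n,1),np.round(s["contact_force"],1))
        if c or np.linalg.norm(s["contact_force"])>25: break
im,W=cloud("top"); np.save("top3.npy",W); q=((W-V0)@VR).reshape(-1,3)
for lo in range(-4,120,8):
    x=q[(q[:,0]>lo)&(q[:,0]<lo+8)&(abs(q[:,1])<40)&(abs(q[:,2])<60)][:,2]; print(lo+4,round(float(np.median(x)),1) if len(x) else None,end="; ")
print(sensors.state()["t"])
E
```

```text
[True, True, True, True]
contact True depth 1.780790806961697 [-0.1 -0.5  0. ]
3 False 2.6 [-4.9 -2.4  0.9]
6 False 5.0 [-8.1 -3.1  0.8]
8 False 6.7 [-9.5 -3.3  0.5]
10 False 8.3 [-11.4  -4.3   2.6]
12 False 9.4 [-17.   -4.1  16.4]
0 17.9; 8 17.2; 16 16.1; 24 16.0; 32 18.0; 40 32.6; 48 15.8; 56 11.0; 64 8.9; 72 8.2; 80 7.3; 88 6.6; 96 5.7; 104 5.4; 112 4.8; 120 15.1; 13.5417
```

The cover's near edge has sprung up by about 14 mm (7°). Next I back off, grip the fin and swing the cover up.

```bash
sed -i 's/^OFF=37.0/OFF=38.5/' h.py
cat >> h.py <<'E'
UP=np.deg2rad(7)
def swung(p,R,a):
    Q=Ro.from_rotvec(a*RH[:,1]).as_matrix(); c=vp(*FAR); return c+Q@(p-c),Q@R
E
python3 - <<'E'
from h import *
t=np.deg2rad(8); n=VR[:,2]
s0=sensors.state(); bot.move_straight(np.array(s0["ee_pos"])+70*n,None,150)
bot.grip(0.5)
ok={}
for s in (1,-1):
    R=tool(S-UP,s); g=cmd(tcp(UP,7),R); l=[planner.ik(cmd(tcp(UP,h),R),R) for h in (60,7)]
    for a in (14,28): pp,RR=swung(g,R,np.deg2rad(a)); l.append(planner.ik(pp,RR))
    l.append(planner.ik(cmd([479,-398,11],tool(0,s)),tool(0,s)))
    ok[s]=all(q is not None for q in l); print(s,[None if q is None else np.round(q).tolist() for q in l])
s=1 if ok[1] else -1
R=tool(S-UP,s)
bot.movep(cmd(tcp(UP,60),R),R)
bot.move_straight(cmd(tcp(UP,34),R),R,120)
c=bot.move_straight(cmd(tcp(UP,1),R),R,30,contact_N=4)
st=sensors.state(); m=-R[:,2]; p=np.array(st["ee_pos"]); print("contact",c,"h",(p-cmd(tcp(UP,0),R))@m,np.round(st["contact_force"],1),st["t"])
E
```

```text
1 [[56.0, 10.0, -32.0, 135.0, -35.0, 16.0, 64.0], [74.0, 24.0, -57.0, 133.0, 42.0, 10.0, -11.0], [37.0, 15.0, -19.0, 126.0, -2.0, 27.0, 25.0], [28.0, 18.0, -15.0, 117.0, 6.0, 46.0, 15.0], [42.0, 38.0, -11.0, 104.0, 11.0, 39.0, 30.0]]
-1 [[24.0, 7.0, 2.0, 136.0, -52.0, 19.0, -101.0], [29.0, 15.0, -6.0, 136.0, -70.0, 13.0, -84.0], [5.0, 14.0, 16.0, 128.0, -22.0, 27.0, -135.0], [-1.0, 18.0, 20.0, 118.0, -8.0, 45.0, -151.0], [18.0, 39.0, 22.0, 106.0, -22.0, 39.0, -121.0]]
contact True h 4.153980037062934 [ 0.3 -0.2  0.4] 18.0583
```

Run:
```python
from h import *
st=sensors.state(); print(np.round(st["joint_positions"],1).tolist())
R=tool(S-UP,1); p=np.array(st["ee_pos"])-2*R[:,2]
bot.move_straight(p,R,30); bot.grip(0.0)
st=sensors.state(); print("width",st["gripper_width"],st["gripper_force"],np.round(st["contact_force"],1))
if st["gripper_width"]>0.1:
    p=np.array(st["ee_pos"]); R=np.array(st["orientation"])
    for a in (3,6,9,13,17,21,25):
        pp,RR=swung(p,R,np.deg2rad(a)); bot.move_straight(pp,RR,14)
        st=sensors.state(); print(a,np.round(st["contact_force"],1),np.round(st["torque"],2),round(st["gripper_width"],3),np.round(st["joint_positions"],0).tolist())
print(st["t"])
im,W=cloud("top"); q=((W-V0)@VR); np.save("top4.npy",W)
for l in ("cover_hooks","vent_cover","lip"): print(l,[(np.round(x["point"]),round(x["conf"],2)) for x in optics.mark_of("top",l)][:2])
```

```text
[39.3, 16.2, -17.0, 135.1, -61.4, 9.9, 88.5]
width 0.1340025735590817 29.992227852344513 [-1.4 -0.1  0.9]
3 [-1.4 -0.7  0.6] [-0.27  0.48 -0.14] 0.132 [27.0, 14.0, -4.0, 134.0, -50.0, 14.0, 75.0]
6 [-0.3 -1.4 -0.5] [-0.19  0.47 -0.09] 0.135 [18.0, 14.0, 4.0, 133.0, -40.0, 17.0, 64.0]
9 [ 0.1 -1.4 -1.9] [-0.14  0.44 -0.01] 0.134 [12.0, 14.0, 10.0, 131.0, -32.0, 21.0, 56.0]
13 [-0.9 -0.9 -1.7] [-0.15  0.48 -0.03] 0.132 [6.0, 14.0, 15.0, 129.0, -24.0, 26.0, 47.0]
17 [-1.  -0.9 -2.1] [-0.11  0.51  0.01] 0.139 [2.0, 15.0, 19.0, 126.0, -18.0, 31.0, 41.0]
21 [-2.2  0.1 -1.9] [-0.14  0.53  0.01] 0.133 [-0.0, 16.0, 21.0, 124.0, -14.0, 36.0, 36.0]
25 [-1.8 -0.6 -2.1] [-0.07  0.42  0.02] 0.136 [-2.0, 17.0, 22.0, 121.0, -11.0, 41.0, 33.0]
22.675
cover_hooks [(array([ 193., -228.,   -1.]), 0.7)]
vent_cover [(array([ 199., -277.,   -1.]), 0.73)]
lip [(array([ 542., -189.,  134.]), 0.64)]
```

Run:
```python
from h import *
st=sensors.state(); p=np.array(st["ee_pos"]); R=np.array(st["orientation"])
p,_=swung(p,R,np.deg2rad(3)); R=tool(0,1); bot.move_straight(p,R,14)
p=p-25*RH[:,0]; c=bot.move_straight(p,R,30,contact_N=15); st=sensors.state(); print("draw",c,np.round(st["contact_force"],1),round(st["gripper_width"],3))
if not c:
    p=p+[0,0,80]; bot.move_straight(p,R,110)
    tgt=np.array([499,-395,0.])-20*RH[:,0]; tgt[2]=4+6.15; g=cmd(tgt,R)
    bot.move_straight([g[0],g[1],p[2]],R,180)
    bot.move_straight([g[0],g[1],g[2]+25],R,130)
    st=sensors.state(); print(np.round(st["contact_force"],1),round(st["gripper_width"],3),st["t"])
    im,W=cloud("side"); cv2.imwrite("pics/m.png",cv2.resize(im[130:280,100:300],None,fx=3.8,fy=3.8))
    im,W=cloud("top"); np.save("top5.npy",W)
    k=(W[...,0]>380)&(W[...,0]<620)&(W[...,1]>-480)&(W[...,1]<-310)&(W[...,2]>18)&(W[...,2]<45); print("plate",k.sum(),cv2.minAreaRect(W[k][:,:2].astype(np.float32)),np.median(W[k][:,2]))
```

```text
draw False [ 0.4  0.1 -1.7] 0.136
[-0.1  0.1 -0.8] 0.135 28.0667
plate 169 ((543.0376586914062, -365.5536804199219), (42.529850006103516, 74.76268768310547), 45.57041931152344) 32.76326364183865
```

View pics/m.png

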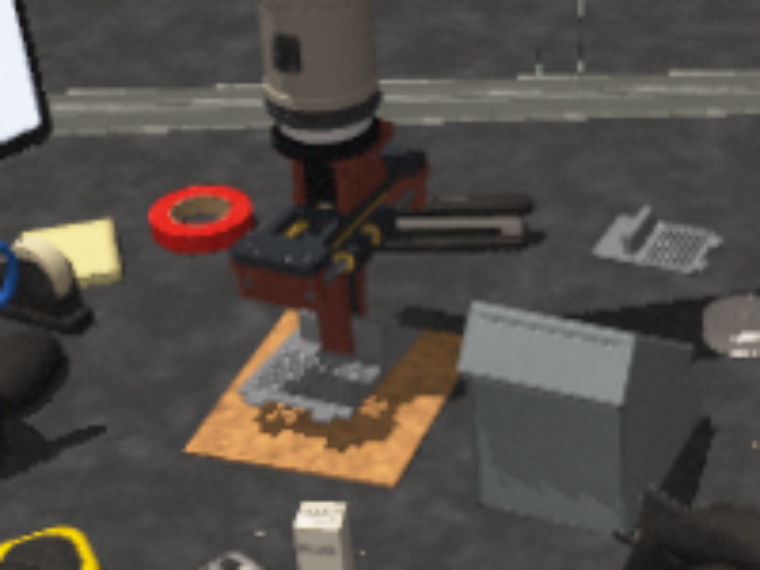

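The picture shows the cover held level at about (310,375), fin up, over the middle of the mat. I lower it, release it and retreat.

Run:
```python
from h import *
st=sensors.state(); p=np.array(st["ee_pos"]); R=np.array(st["orientation"])
c=bot.move_straight(p-[0,0,30],R,25,contact_N=3); st=sensors.state(); print("down",c,p[2]-st["ee_pos"][2],np.round(st["contact_force"],1))
bot.dwell(.2); bot.grip(0.4); print(sensors.state()["gripper_width"])
p=np.array(sensors.state()["ee_pos"])
bot.move_straight(p+[0,0,50],None,60); bot.move_straight(p+[-60,0,200],None,150)
bot.movep([420,-250,330],R)
im,W=cloud("top")
k=(W[...,0]>380)&(W[...,0]<620)&(W[...,1]>-490)&(W[...,1]<-310)&(W[...,2]>-5)&(W[...,2]<60)&(im.astype(int).max(2)-im.astype(int).min(2)<25)
print("plate",k.sum(),cv2.minAreaRect(W[k][:,:2].astype(np.float32)),np.median(W[k],axis=0))
print([(np.round(x["point"]),round(x["conf"],2)) for x in optics.mark_of("top","vent_cover")],[(np.round(x["point"]),round(x["conf"],2)) for x in optics.mark_of("top","cover_fin")],sensors.state()["t"],np.round(sensors.state()["contact_force"],1))
cv2.imwrite("pics/f.png",cv2.resize(im[120:260,250:430],None,fx=4,fy=4))
```

```text
down True 25.50547878620099 [-0.8  0.6  4.5]
0.400653844528703
plate 1127 ((499.9876708984375, -400.2345886230469), (179.4867706298828, 239.97129821777344), 89.99957275390625) [ 5.62246707e+02 -4.42740643e+02 -8.83338346e-02]
[(array([ 199., -278.,    1.]), 0.63)] [(array([ 202., -298.,   18.]), 0.65), (array([ 476., -398.,   34.]), 0.41)] 33.075 [-0.3 -0.9  0.1]
```

View pics/f.png

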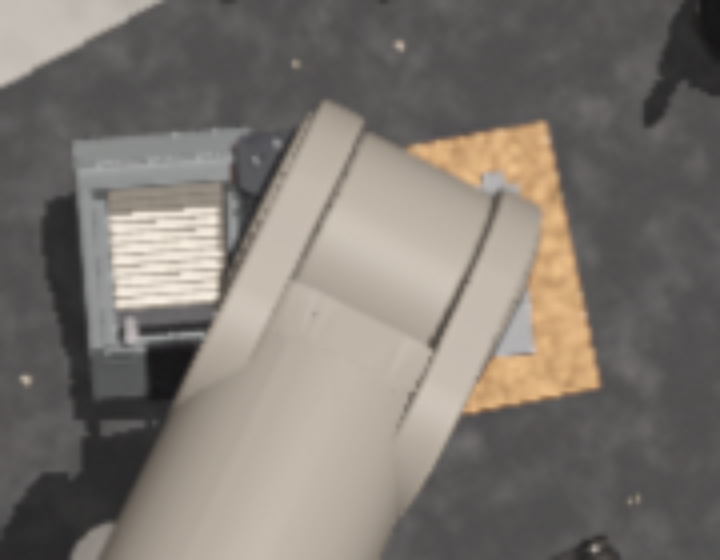

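The arm hides most of the mat. The cover's edge shows at about (515,330), lying on the mat, and the fin is found at (476,-398,34), where it should be for a flat, centred cover. I hand in.

```bash
python3 -c "
from h import *
print(workorder.job_done())"
```

```text
the job is handed in; nothing more can be done
None
```

The cover was unlatched, swung up under the lip, drawn off and laid flat, fin upward, in the middle of the mat, and the job is handed in at about 33 s; no verdict was returned, the final top view was partly blocked by the arm (fin found at its expected spot and height), and I did not re-measure the two boxes, though no move went near them.

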